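# Take the latched keyhole cover off the bench fume filter

## Robot

A 6-joint arm with a two-finger parallel gripper is mounted at the origin on a cart in front of the work surface, level with it; the furniture and walls round the work are solid. World frame = base frame: x ahead of the robot, y to its left, z up, the work surface at z = 0. Lengths are in mm, angles in degrees, forces in N, time in s.
With the tool pointing down it reaches from about 350 to 850 mm from the base axis. Payload 8.1 kg.
Tool frame: the origin (TCP) lies between the finger pads; the fingertips stand 25 mm ahead of it and the grasp point (between the pads) lies 6 mm ahead of it (r.tcp_to_tips is the distance from the TCP to the fingertips, in mm); z points along the fingers, y is the line along which they close (so a half turn about z gives the same grasp; the last joint's range is limited). The gripper opens to 85 mm and grips with 20 to 120 N. Pads are 22 mm wide; open, the fingers measure 114 mm over their backs; the gripper's body (76 mm by 85 mm) begins 54 mm behind the grasp point. The pads swing forward as they close: fully open they stand 13 mm farther back than shut.
Start: joints at [-72.445, 7.471, 85.268, -0, 87.261, -4.893], TCP at [229.132, -554.531, 256.292] pointing down, gripper open.
Joint ranges: [-169.43, 169.43], [-51.17, 129.36], [1.28, 143.12], [-76.62, 256.62], [0, 156.53], [-152.29, 152.29]. Speed limits (degrees/s): [136.94, 136.94, 159.86, 180, 180, 180].

## Interface

Orientations are given as [roll, pitch, yaw] about the fixed x, y, z axes, in that order (R = Rz(yaw) Ry(pitch) Rx(roll)).
In Python, from bench import r gives the robot as it stands.
- The arm moves only by the tool apply_moves, never from a script. Its arguments are lists of equal length, an entry for each row: "angular": the turn, a rotation vector about the world's x, y, z in units of 8 degrees (1.0 is 8 degrees), a list of three; "travel": the shift along the world's x, y, z in units of 40 mm (1.0 is 40 mm), a list of three; "jaw": the opening, from 0 (shut) to 1 (fully open). A call has 1 to 20 rows; each row shifts and turns the commanded pose from where the row before left it; what a row does not reach is not made up. A row lasts 1/8 s, in which the tool goes at most 62.5 mm and 10.7 degrees, less where a joint would pass 70% of its speed; a pose out of reach is approached as far as the arm can. A call is refused whole if a number of a shift passes 1 or a number of a turn 1, either way. A call with a gripper value outside its range is refused whole. The fingers move at their own pace and stop on an object; "force" is the grip in N (left out, the last holds). Time passes only in rows, so rows that do not move let the fingers close. It gives the time, the measured TCP pose, the force, the opening and the grip force at its end, in the units of the state.
- r.sense(): the state, without advancing time (a new reading comes with each control period).
- r.snapshot(name): name is "scene" or "top"; returns a dict with "color" (420x560x3 uint8, red, green, blue), "fx", "fy", "cx", "cy" (pixels), "R" (3x3) and "t" (3): a world point X has camera coordinates R X + t. Camera axes: x right, y down, z forward; pixel columns grow to the right and rows downward; lengths in mm; the calibration is good to about 2 mm. A picture is of the moment at which its call begins. There is no depth.
- r.hand_in(): hands the job in; it is judged then, once.
The state is a dict: "time": time; "joint_pos": joint angles; "qd": joint speeds; "joint_efforts": joint torques, N m; "tool_pos": TCP position; "tcp_rot": TCP orientation; "ft_force": force on the tool from outside, world axes, zero at the start; "wrist_torque": the same for the moment, N m; "finger_gap": finger opening in mm; "grip_force": force on a finger pad.
Only numpy, scipy, OpenCV 4.12 (cv2) and the standard library are available. Lean on these libraries where they do the work, as an engineer would, in place of code of your own. Each camera call takes 0.05 s, during which the arm holds its last target. There are 200 camera calls.

## Task

The bench fume filter needs a new insert: trip the hidden latch of its sloping cover by pushing the soldering pick through the small oblong hole in the cover, and stand the pick back in its drilled block. Then take the cover by its handle, lift it up the slope until it stops, shift it to the right (seen from the robot) until the round ends of its keyholes are over the screw heads, pull it straight off without forcing it, and lay it flat, handle up, on the floor of the metal tray. Leave the jars and the solder tin where they stand.

Things in the scene. Friction and masses are not known exactly. Their poses are not given: they have to be found in the camera images.
- case: grey wedge-shaped case of a bench fume filter, fixed, 185 mm deep, 220 wide, 165 high. Origin: centre of its underside; x toward its back, y to its left, z up; its low front looks to its -x. Its smooth front face slopes up and back at 35 degrees from horizontal and carries the cover.
- cover_handle (a point): middle of the cover's black bar handle, the place to grip: bar along x, 70 mm long, 12 wide (y), 14 high (z), on two posts, 26 mm free under it; grip it square to the cover or more upright. Axes of the cover: x up the slope, y left, z outward, square to face and cover. Cover: aluminium plate with folded rim, 140 (x) x 180 (y) x 11 mm (z), 0.3 kg; this point is 44 mm above its rim's resting plane, 5 mm from its middle toward -x.
- cover_top (a point): middle of the cover's upper edge at its outer surface, 70 mm up (x) from the cover's middle; cover's axes. Two screws 112 mm apart (shank 5 mm, round head 14 mm, 1.5 mm clear of the cover) hold the cover by L-shaped keyholes: a 7 mm slot runs from the screw toward the cover's -x, then 17 mm (centre to centre) toward its +y into an 18 mm hole. Screw places are not reported.
- cover: the whole cover; origin: its centre on its rim's resting plane; cover's axes. The screws' height is set by hand: from its latched place the unlatched cover must rise 10 to 20 mm up the slope (differs each time), which is 1 mm short of where it meets a solid stop; then 17 mm to its right (-y, good to 2 mm), then straight out along its z; 20 mm out it is clear. Before the latch is tripped it cannot rise.
- cover_hole (a point): point in the oblong access hole, on the cover's outer surface, where the pick must go in along the cover's -z, so tilted 35 degrees from vertical; cover's axes. Hole 9 mm wide (y), from 11 mm below this point (-x) to 5 mm above it. The latch lies 4.5 mm below this surface, lets go when the pick's tip is 9 mm below it and meets a solid stop at 13.5 mm.
- latch (a joint): how far the hidden latch is pushed in, m: 0 sprung out, holding the cover; over 0.0045 free; 0.009 stop. Takes 3 to 9 N. Once it lets go, two spring pins under the cover's lower edge shove the cover up to 6 mm up the slope (the hole leaves the pick room for this), so it stays unlatched when the pick is drawn out and the latch springs back against the cover's back.
- pick_grip (a point): middle of the grip zone of the soldering pick, which stands upright in its block: brass and dark wood handle 13 mm thick, 65 long, and below it in line a steel rod 4 mm thick, 75 long. This point is on the axis, 37 mm above the handle's lower end, 28 mm below its top; its z axis runs from tip to handle.
- pick_tip (a point): tip of the pick's rod, on the axis 112 mm from pick_grip.
- pick_block: wooden block 48 x 48 x 80 mm, fixed, with one upright hole of 9 mm, 78 mm deep, in the middle of its top. Origin: centre of its underside. The pick stands with its rod in the hole and the lower end of its handle on the block's top, so pick_grip is 117 mm above the bench.
- tray: aluminium sheet tray, fixed, 342 mm (x) x 237 (y), rim 24 mm high and 4 thick, floor 2 mm thick. Origin: centre of its underside. It lies at the left of the bench, its long side (x) running left and right. With the cover flat on its floor, cover_handle is 46 mm above the bench.
- flux: flux jar with a brush, 86 mm wide, 128 high, bystander behind the tray; origin at its underside
- paste: small jar with black lid, 54 mm wide, 72 high, bystander behind the pick block; origin at its underside
- tin: flat solder tin 66 x 97 x 21 mm, bystander in front of the case, to its right; origin at its underside
Things that resemble listed ones, but are neither listed nor needed, are in the scene too. What is shaped like the pick_block but turquoise is not meant.

How it is judged:
By the outcome, as a careful person would: the job done as asked, in the order asked, and still so for the second after the job is handed in, with the robot touching nothing.
It also fails if it takes over 64 s, if anything falls off the work surface, if the arm or the gripper's body presses on something with over 40 N, if the wrist force passes 120 N, or if a joint passes its speed limit or range.

## Working session

There is one attempt and no reset: what is moved stays moved. The work goes in short steps, Python scripts to look and compute and a tool call to move; the robot and the scene stay as the last step left them, time stands still between calls to the robot, and variables do not carry over. Pictures are saved under pics/ and viewed, at most 12 in all, crops included, and the job is handed in when it is done.

Besides the shell and the picture viewer there is one more tool, called after "Call:" by a JSON object that holds its "name" and its "arguments". apply_moves: Moves the arm, as the interface text tells. Its arguments: {"type":"object","properties":{"angular":{"type":"array"},"travel":{"type":"array"},"jaw":{"type":"array"},"force":{"type":"number"}},"required":["angular","travel","jaw"]}

```bash
mkdir -p pics
python3 - <<'E'
from bench import r
import cv2,pickle
for n in("scene","top"):
    s=r.snapshot(n); pickle.dump(s,open(n+".pkl","wb"))
    cv2.imwrite(f"pics/{n}0.png",cv2.resize(s["color"][:,:,::-1],(800,600),interpolation=cv2.INTER_CUBIC))
    print(n,s["fx"],s["cx"],s["cy"],s["R"],s["t"])
print(r.sense())
E
```

```text
scene 457.19315859708104 280.55527148166414 208.46548314737026 [[-0.77131926 -0.63637888  0.00940883]
 [-0.33613933  0.39477336 -0.85508149]
 [ 0.54044144 -0.66270349 -0.51840826]] [415.32130623 255.35816333 793.01037851]
top 521.5962602312934 289.3446945731623 213.3900606495052 [[-1.43243179e-02 -9.99897348e-01 -3.26657973e-04]
 [-9.94785517e-01  1.42840775e-02 -1.00983857e-01]
 [ 1.00978157e-01 -1.12157026e-03 -9.94888011e-01]] [  18.75404204  542.99493618 1326.71578131]
{'time': 0.1, 'joint_pos': array([-7.24428272e+01,  7.51262621e+00,  8.53242840e+01,  1.05701347e-03,
        8.72612131e+01, -4.89146722e+00]), 'qd': array([ 0.01167499, -0.06086666, -0.05890971,  0.01353621, -0.06318267,
        0.02021386]), 'joint_efforts': array([ 1.24926461e-03, -5.70948708e+01, -5.01943338e+01, -1.03473906e-04,
        8.04593641e-03, -3.21488210e-05]), 'tool_pos': array([ 229.01556801, -554.07553358,  255.31813   ]), 'tcp_rot': array([-1.79902324e+02, -9.41870474e-03,  2.24485806e+01]), 'ft_force': array([-0.83510998, -0.49632426, -0.16749857]), 'wrist_torque': array([-0.00330984, -0.05329091, -0.01871728]), 'grip_force': 0.0, 'finger_gap': 85.51032117460274}
```

View pics/scene0.png

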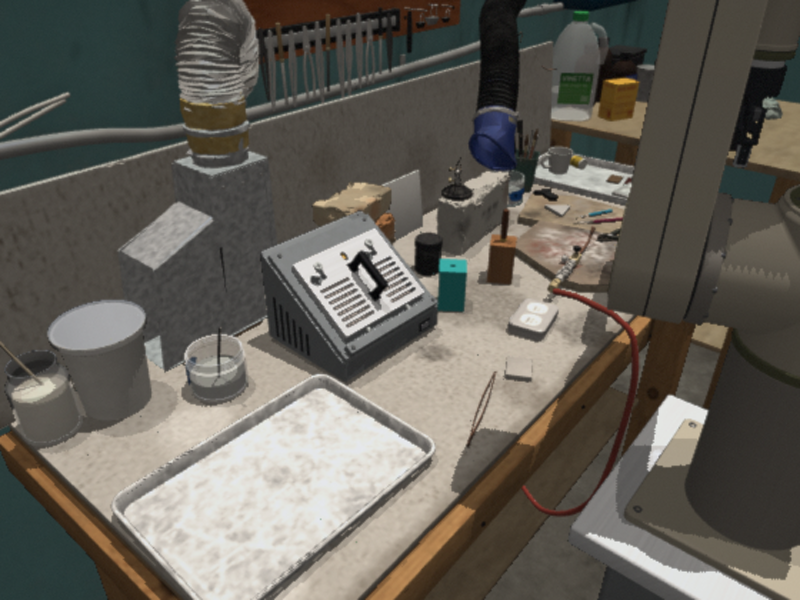

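View pics/top0.png

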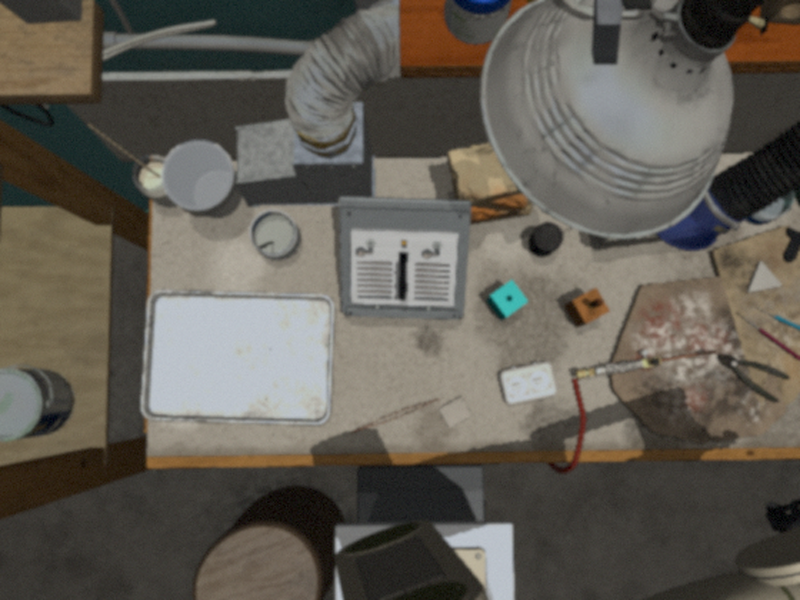

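The scene view shows the case at about (350,290), the tray at (275,490), a turquoise block at (453,285) and a wooden block with an upright handle at (502,255). In the top view the case is at (403,258), turquoise at (508,300), and the wooden block at (588,306). The brown wooden one with the handle fits pick_block, because turquoise is excluded. I'll confirm with a crop.

Run:
```python
import cv2,pickle,numpy as np
s=pickle.load(open("scene.pkl","rb"))["color"][:,:,::-1]; t=pickle.load(open("top.pkl","rb"))["color"][:,:,::-1]
f=lambda im,x,y,w,h,k:cv2.resize(im[y:y+h,x:x+w],None,fx=k,fy=k,interpolation=cv2.INTER_CUBIC)
a=f(s,180,140,200,75,4); b=f(t,230,135,200,75,4)
cv2.imwrite("pics/c1.png",np.vstack([f(s,180,140,200,75,4)[:300],f(t,230,135,200,75,4)]))
```

```text
(no output)
```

View pics/c1.png

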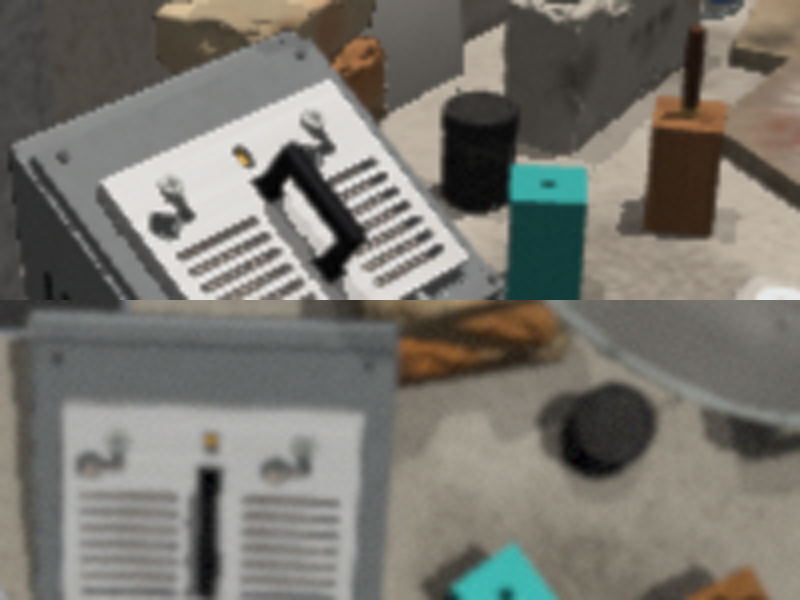

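The crop confirms it: the brown wooden block at scene crop (685,165), top (588,306), has the pick handle upright in it, while the turquoise one's hole is empty. The amber latch shows in the cover's hole at scene px (240.7,178.7) and top px (282.5,170).

```bash
cat > h.py <<'E'
import numpy as np,cv2,pickle
def load(n): return pickle.load(open(n+".pkl","rb"))
def P(s):
    K=np.array([[s["fx"],0,s["cx"]],[0,s["fy"],s["cy"]],[0,0,1]]); return K@np.c_[s["R"],s["t"]]
def tri(s,a,t,b):
    X=cv2.triangulatePoints(P(s),P(t),np.float64(a).reshape(2,1),np.float64(b).reshape(2,1)); return (X[:3]/X[3]).ravel()
def plane(s,p,z):
    R=s["R"];c=-R.T@s["t"];d=R.T@np.array([(p[0]-s["cx"])/s["fx"],(p[1]-s["cy"])/s["fy"],1]); return c+d*(z-c[2])/d[2]
def proj(s,X):
    q=P(s)@np.r_[X,1]; return q[:2]/q[2]
def hull(m,box):
    x,y,w,h=box; k=np.zeros_like(m);k[y:y+h,x:x+w]=m[y:y+h,x:x+w]
    c=cv2.findContours(k,cv2.RETR_EXTERNAL,cv2.CHAIN_APPROX_NONE)[0]
    return cv2.convexHull(max(c,key=cv2.contourArea))
def quad(h):
    for e in np.linspace(2,15,40):
        a=cv2.approxPolyDP(h,e,True)
        if len(a)==4: break
    a=a[:,0].astype(float); 
    # refine: line through hull pixels near each side
    fill=np.zeros((420,560),np.uint8);cv2.drawContours(fill,[h],-1,255,-1)
    c=cv2.findContours(fill,cv2.RETR_EXTERNAL,cv2.CHAIN_APPROX_NONE)[0][0][:,0].astype(float)
    L=[]
    for i in range(len(a)):
        p,q=a[i],a[(i+1)%len(a)];u=(q-p)/np.linalg.norm(q-p);n=np.array([-u[1],u[0]])
        d=(c-p)@n;tt=(c-p)@u;k=c[(abs(d)<2)&(tt>.12*np.linalg.norm(q-p))&(tt<.88*np.linalg.norm(q-p))]
        v=cv2.fitLine(k.astype(np.float32),cv2.DIST_HUBER,0,.01,.01).ravel()
        L.append(np.cross([v[2],v[3],1],[v[2]+v[0],v[3]+v[1],1]))
    X=[np.cross(L[i-1],L[i]) for i in range(len(a))]
    return np.array([x[:2]/x[2] for x in X])
E
python3 - <<'E'
from h import *
s,t=load("scene"),load("top")
hs=[cv2.cvtColor(i["color"],cv2.COLOR_RGB2HSV) for i in(s,t)]
wh=[cv2.morphologyEx(cv2.inRange(h,(0,0,150),(180,40,255)),cv2.MORPH_CLOSE,np.ones((3,3))) for h in hs]
q=[quad(hull(wh[0],(195,155,120,90))),quad(hull(wh[1],(235,150,95,70)))]
print("cover",q[0].round(1).tolist(),q[1].round(1).tolist())
# amber
for h,i,b in((hs[0],s,(232,170,18,16)),(hs[1],t,(275,163,15,13))):
    x,y,w,hh=b; m=cv2.inRange(h,(10,70,80),(35,255,255))[y:y+hh,x:x+w]
    v=np.argwhere(m);print("amber",len(v),v.mean(0)[::-1]+[x,y],v.min(0)[::-1]+[x,y],v.max(0)[::-1]+[x,y])
# brown block
for h,b in((hs[0],(335,140,35,65)),(hs[1],(390,195,45,40))):
    x,y,w,hh=b;m=cv2.inRange(h,(3,90,40),(18,255,255))
    print("block",quad(hull(m,b)).round(1).tolist(), cv2.minAreaRect(hull(m,b)))
tr=quad(hull(wh[1],(95,198,145,102)));print("tray",[plane(t,p,24).round(1).tolist() for p in tr])
rot=lambda i,j:None
np.save("q.npy",np.array(q))
f=lambda im,x,y,w,h,k:cv2.resize(im["color"][y:y+h,x:x+w,::-1],None,fx=k,fy=k,interpolation=cv2.INTER_NEAREST)
cv2.imwrite("pics/c2.png",np.hstack([f(s,335,140,35,65,8),f(t,385,190,60,65,8)[:520]]))
E
```

```text
Traceback (most recent call last):
  File "h.py", line 27, in quad
    v=cv2.fitLine(k.astype(np.float32),cv2.DIST_HUBER,0,.01,.01).ravel()
      ~~~~~~~~~~~^^^^^^^^^^^^^^^^^^^^^^^^^^^^^^^^^^^^^^^^^^^^^^^
cv2.error: OpenCV(4.12.0) /io/opencv/modules/imgproc/src/linefit.cpp:50: error: (-215:Assertion failed) count > 0 in function 'fitLine2D_wods'
```

```bash
sed -i 's/(abs(d)<2)/(abs(d)<4)/' h.py
cat > m.py <<'E'
from h import *
s,t=load("scene"),load("top")
hs=[cv2.cvtColor(i["color"],cv2.COLOR_RGB2HSV) for i in(s,t)]
print(hs[0][190,205:320:6].tolist(),hs[1][185,236:330:6].tolist(),hs[1][250,98:240:8].tolist())
wh=[cv2.morphologyEx(cv2.inRange(h,(0,0,v),(180,60,255)),cv2.MORPH_CLOSE,np.ones((3,3))) for h,v in zip(hs,(145,145))]
def tryq(n,m,b):
    H=hull(m,b);print(n,cv2.contourArea(H),cv2.boundingRect(H))
    try: q=quad(H);print(q.round(1).tolist());return q
    except Exception as e: print("fail")
q=[tryq("cs",wh[0],(195,155,120,90)),tryq("ct",wh[1],(235,150,95,70))]
for h,i,b in((hs[0],s,(232,170,18,16)),(hs[1],t,(275,163,15,13))):
    x,y,w,hh=b; m=cv2.inRange(h,(8,70,60),(35,255,255))[y:y+hh,x:x+w]
    v=np.argwhere(m)
    if len(v):print("amber",len(v),v.mean(0)[::-1]+[x,y],v.min(0)[::-1]+[x,y],v.max(0)[::-1]+[x,y])
for h,b in((hs[0],(335,140,35,65)),(hs[1],(390,195,45,40))):
    tryq("block",cv2.inRange(h,(3,90,40),(18,255,255)),b)
tr=tryq("tray",wh[1],(95,198,145,102))
if tr is not None: print("tray",[plane(t,p,24).round(1).tolist() for p in tr])
f=lambda im,x,y,w,h,k:cv2.resize(im["color"][y:y+h,x:x+w,::-1],None,fx=k,fy=k,interpolation=cv2.INTER_NEAREST)
cv2.imwrite("pics/c2.png",np.hstack([f(s,335,140,35,65,8),f(t,385,190,60,65,8)[:520]]))
E
python3 m.py
```

```text
[[0, 0, 71], [15, 5, 225], [12, 6, 224], [15, 6, 88], [15, 5, 225], [18, 6, 223], [15, 5, 223], [15, 9, 58], [18, 6, 222], [100, 64, 12], [13, 21, 84], [15, 12, 132], [30, 5, 215], [13, 8, 218], [23, 10, 106], [120, 18, 14], [45, 39, 13], [87, 131, 64], [88, 170, 99], [89, 167, 136]] [[23, 35, 88], [78, 12, 103], [48, 7, 177], [30, 2, 152], [15, 4, 144], [12, 9, 142], [20, 6, 136], [30, 5, 94], [40, 7, 104], [30, 3, 149], [15, 13, 122], [13, 14, 127], [40, 6, 121], [45, 4, 141], [90, 4, 114], [24, 11, 113]] [[13, 33, 69], [103, 12, 149], [108, 16, 201], [106, 19, 203], [103, 20, 202], [106, 19, 203], [106, 19, 203], [109, 18, 199], [104, 17, 200], [99, 13, 194], [103, 12, 197], [90, 9, 196], [108, 19, 203], [109, 18, 202], [108, 19, 202], [78, 7, 191], [106, 19, 201], [20, 36, 148]]
cs 5350.5 (205, 155, 102, 80)
[[304.6, 151.4], [306.6, 206.8], [243.8, 237.3], [202.3, 182.3]]
ct 3714.0 (246, 161, 75, 53)
[[246.0, 160.5], [320.3, 162.3], [317.1, 213.5], [246.0, 211.8]]
amber 10 [240.2 178.8] [239 177] [242 180]
amber 8 [282.125 169.875] [281 169] [283 171]
block 578.0 (341, 164, 21, 35)
[[343.5, 163.3], [361.9, 165.3], [356.8, 198.5], [340.4, 196.7]]
block 428.0 (398, 202, 28, 26)
[[416.5, 200.7], [426.6, 217.7], [405.6, 228.2], [397.5, 210.9]]
tray 13620.0 (103, 198, 137, 102)
[[239.0, 198.0], [239.0, 299.0], [104.3, 299.0], [102.5, 198.0]]
tray [[585.8, 141.8, 24.0], [325.1, 143.0, 24.0], [330.0, 488.0, 24.0], [591.0, 498.2, 24.0]]
```

View pics/c2.png

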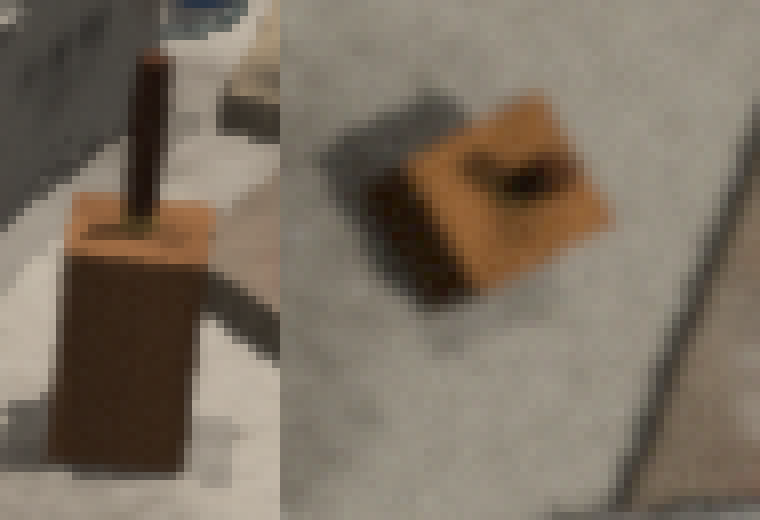

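The crop shows the pick handle standing in the brown block: block top centre about scene px (351.8,168.3), top px (413.3,213.2); handle top at scene (353.6,146.6).

```bash
cat > m2.py <<'E'
from h import *
s,t=load("scene"),load("top")
hs=[cv2.cvtColor(i["color"],cv2.COLOR_RGB2HSV) for i in(s,t)]
a=np.array([351.8,168.3]);b=np.array([413.25,213.16])
print("blocktop",tri(s,a,t,b),plane(s,a,80),plane(t,b,80)); print("handletop",plane(s,[353.6,146.6],145))
B=(plane(s,a,80)+plane(t,b,80))/2
for z in(80,117,145):print(z,proj(s,np.r_[B[:2],z]),proj(t,np.r_[B[:2],z]))
print("hole",tri(s,[240.2,178.8],t,[282.1,169.9]))
m=cv2.morphologyEx(cv2.inRange(hs[0],(0,0,145),(180,60,255)),cv2.MORPH_CLOSE,np.ones((3,3)))
H=hull(m,(200,159,99,82));qs=quad(H)
H=hull(cv2.morphologyEx(cv2.inRange(hs[1],(0,0,125),(180,60,255)),cv2.MORPH_CLOSE,np.ones((3,3))),(240,155,84,65));qt=quad(H)
def order(q): # top,right..: TL,TR,BR,BL seen from robot
    return q
print(qs.round(1).tolist(),qt.round(1).tolist())
# match: top-view TL(left-up),TR,BR,BL ; scene: left,top,right,bottom
qt=np.array([qt[np.argmin(qt@v)] for v in np.array([[1,1],[-1,1],[-1,-1],[1,-1]])])
qs=np.array([qs[np.argmin(qs@np.array(v))] for v in [[1,0],[0,1],[-1,0],[0,-1]]])
C=np.array([tri(s,x,t,y) for x,y in zip(qs,qt)]);print(C.round(1))
print([np.linalg.norm(C[i]-C[i-1]).round(1) for i in range(4)])
x=(C[0]+C[1]-C[2]-C[3]);x/=np.linalg.norm(x);y=(C[0]+C[3]-C[1]-C[2]);y/=np.linalg.norm(y)
print("x",x,"y",y,"c",C.mean(0),"slope",np.degrees(np.arcsin(x[2])),"yaw",np.degrees(np.arctan2(-y[0],y[1])),np.degrees(np.arctan2(x[1],x[0])))
m=cv2.inRange(hs[1],(90,0,170),(125,60,255));R=cv2.minAreaRect(hull(m,(98,201,142,98)));print("tray inner",R,plane(t,R[0],10))
E
python3 m2.py
```

```text
blocktop [ 534.55667039 -298.37447285   78.02502538] [ 532.97647308 -294.53531763   80.        ] [ 534.01682475 -298.09595937   80.        ]
handletop [ 531.81106332 -290.51391816  145.        ]
80 [351.98642165 168.02287766] [412.54466609 213.37759204]
117 [353.24297639 155.50044933] [416.12610442 211.83601408]
145 [354.22052829 145.75847541] [418.97810846 210.60841048]
hole [637.11765243  27.14113933 140.08868265]
[[298.0, 155.2], [298.0, 206.7], [243.6, 237.1], [202.3, 182.2]] [[245.0, 159.5], [321.7, 161.6], [317.3, 214.6], [245.0, 212.6]]
[[661.5 115.8 158.2]
 [621.3 -87.2 174.3]
 [525.  -49.3 205.7]
 [541.8 121.8  71.2]]
[np.float64(148.1), np.float64(207.6), np.float64(108.1), np.float64(218.3)]
x [ 0.95028325 -0.19303031  0.24433798] y [ 0.14007087  0.91857482 -0.36959498] c [587.3785476   25.28121904 152.36848252] slope 14.14271394455265 yaw -8.670082636812468 -11.482224256363287
tray inner ((168.16995239257812, 249.7312774658203), (124.77378845214844, 82.31201934814453), 1.847610354423523) [454.13653346 328.75212067  10.        ]
```

```bash
sed -i 's/inRange(hs\[0\],(0,0,145)/inRange(hs[0],(0,0,195)/; s/inRange(hs\[0\],(0,0,195),(180,60,255))/inRange(hs[0],(0,0,195),(180,16,255))/' m2.py; python3 m2.py | tail -8
python3 - <<'E'
from h import *
for n,x,y,w,h in(("scene",190,145,120,100),("top",235,145,95,80)):
    im=load(n)["color"][y:y+h,x:x+w,::-1]
    print(n) 
s=load("scene")["color"][150:240,195:305,::-1];t=load("top")["color"][150:220,237:329,::-1]
a=cv2.resize(s,(396,324),interpolation=cv2.INTER_CUBIC);b=cv2.resize(t,(396,301),interpolation=cv2.INTER_CUBIC)
# no viewing; keep
E
```

```text
[[262.0, 159.4], [296.6, 203.9], [242.2, 235.1], [204.7, 184.8]] [[245.0, 159.5], [321.7, 161.6], [317.3, 214.6], [245.0, 212.6]]
[[660.8 114.5 152.1]
 [654.1 -67.5 150.1]
 [535.7 -58.2  73.6]
 [542.4 122.4  76.1]]
[np.float64(140.9), np.float64(182.2), np.float64(141.3), np.float64(180.7)]
x [ 0.83917386 -0.06077685  0.54045666] y [0.03715945 0.9992341  0.01226296] c [598.25662382  27.79699959 112.97631617] slope 32.7147311942204 yaw -2.129730063498874 -4.142392349235553
tray inner ((168.16995239257812, 249.7312774658203), (124.77378845214844, 82.31201934814453), 1.847610354423523) [454.13653346 328.75212067  10.        ]
scene
top
```

The refit cover quad gives 141 x 181 mm, which matches the description. Cover centre is about (598,28,113), yaw about -2.5°. Pick is about (533.5,-296). Next I move above the pick.

Call:
{"name": "apply_moves", "arguments": {"angular": [[0,0,-0.35],[0,0,-0.35],[0,0,-0.35],[0,0,-0.35],[0,0,-0.35],[0,0,-0.35],[0,0,-0.35],[0,0,-0.35],[0,0,-0.3],[0,0,0]], "travel": [[0.84,0.71,0],[0.84,0.71,0],[0.84,0.71,0],[0.84,0.71,0],[0.84,0.71,0],[0.84,0.71,0],[0.84,0.71,0],[0.84,0.71,0],[0.89,0.75,-0.5],[0,0,-0.5]], "jaw": [1,1,1,1,1,1,1,1,1,1], "force": 60}}

```text
time: 1.35
tool_pos: [535.4, -294.8, 215.3]
tcp_rot: [-180.0, -0.0, -2.2]
ft_force: [-0.6, -0.0, 0.0]
finger_gap: 85.6
grip_force: 0.0
```

Run:
```python
from h import *
s,t=load("scene"),load("top")
# hole: darkness centroid
for i,b in((s,(234,172,13,13)),(t,(277,164,11,12))):
    g=cv2.cvtColor(i["color"],cv2.COLOR_RGB2GRAY).astype(float);x,y,w,h=b;p=g[y:y+h,x:x+w];print(p.astype(int))
```

```text
[[214 216 220 220 220 219 220 221 222 224 225 223 224]
 [221 219 220 219 220 221 223 224 224 223 222 222 222]
 [219 220 221 222 223 224 224 223 223 222 221 220 220]
 [221 222 223 224 222 215 218 221 222 221 220 220 219]
 [224 224 223 221 196 143 159 205 219 219 218 218 220]
 [223 222 223 217 128  86  95 120 202 218 217 218 218]
 [223 223 221 215 134  95  94  86 131 206 217 218 218]
 [222 221 221 220 212 164 161 107 101 183 215 219 218]
 [221 220 220 220 218 200 180 151 100 138 213 220 216]
 [220 220 220 219 218 215 191 130 106 143 215 219 204]
 [221 219 219 219 219 219 217 212 192 217 220 210 142]
 [220 218 219 220 221 222 221 221 219 216 207 142  66]
 [220 220 221 221 222 222 221 222 212 148  94  52  16]]
[[173 175 173 176 174 174 172 176 176 176 173]
 [179 178 179 175 179 175 177 176 178 179 176]
 [180 178 177 176 173 175 179 176 178 182 180]
 [179 179 177 170 160 160 160 167 176 178 179]
 [176 178 172 159 140 135 136 148 165 175 178]
 [177 176 170 156 134 121 124 140 160 171 179]
 [177 174 170 155 132 122 120 137 162 173 176]
 [175 173 168 153 124 108 108 132 160 175 177]
 [175 172 172 154 129 108 108 133 163 176 177]
 [178 176 175 165 148 134 134 146 166 174 174]
 [178 177 177 170 163 158 158 166 172 174 177]
 [177 173 164 158 152 152 157 161 167 171 175]]
```

Call:
{"name": "apply_moves", "arguments": {"angular": [[0,0,0],[0,0,0],[0,0,0],[0,0,0],[0,0,0],[0,0,0],[0,0,0],[0,0,0],[0,0,0],[0,0,0]], "travel": [[-0.03,-0.04,-0.8],[0,0,-0.8],[0,0,-0.7],[0,0,0],[0,0,0],[0,0,0],[0,0,0],[0,0,0],[0,0,0],[0,0,0]], "jaw": [1,1,1,0.6,0.3,0,0,0,0,0], "force": 60}}

```text
time: 2.6
tool_pos: [533.0, -299.4, 125.7]
tcp_rot: [179.9, -0.1, -2.3]
ft_force: [-1.0, 0.6, 7.0]
finger_gap: 11.5
grip_force: 58.4
```

Run:
```python
from h import *
from bench import r
s,t=load("scene"),load("top")
print(tri(s,[240.7,178.6],t,[282.4,170.5]))
print(r.sense())
S=r.snapshot("scene");x,y,w,h=300,90,110,120
cv2.imwrite("pics/g1.png",cv2.resize(S["color"][y:y+h,x:x+w,::-1],None,fx=5,fy=5))
```

```text
[635.6753307   26.56760181 140.82665961]
{'time': 2.6, 'joint_pos': array([-3.41256511e+01,  1.45472562e+01,  9.12414342e+01, -7.31021627e-03,
        7.40854101e+01,  5.82222787e+01]), 'qd': array([ 0.02787215, -0.03506399, -0.0717536 ,  0.00997512, -0.08573744,
       -0.09773064]), 'joint_efforts': array([ 1.91518706e-01, -5.66404510e+01, -4.42384493e+01,  1.41637204e-01,
       -2.66339025e-01, -1.59224095e-03]), 'tool_pos': array([ 533.01579798, -299.42731484,  125.71705823]), 'tcp_rot': array([ 1.79927718e+02, -1.03322214e-01, -2.34586785e+00]), 'ft_force': array([-1.01192701,  0.57071347,  7.02346079]), 'wrist_torque': array([-0.02154625,  0.1296043 ,  0.00215156]), 'grip_force': 58.36583197116852, 'finger_gap': 11.472265707660407}
```

View pics/g1.png

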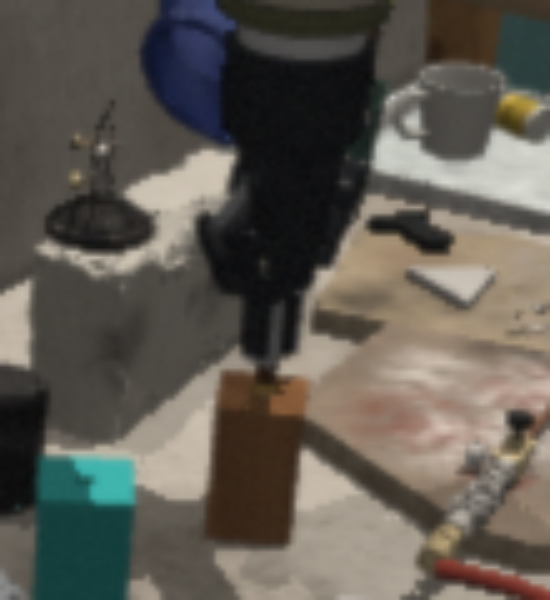

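Call:
{"name": "apply_moves", "arguments": {"angular": [[0,0,0],[0,0,0],[0,0,0],[0,0,0],[0,0,0],[-0.02,-0.55,0],[-0.02,-0.55,0],[-0.02,-0.55,0],[-0.02,-0.55,0],[-0.02,-0.55,0],[-0.02,-0.55,0],[-0.02,-0.55,0],[-0.02,-0.53,0],[0,0,0],[0,0,0],[0,0,0],[0,0,0],[0,0,0]], "travel": [[0,0,0.4],[0,0,0.9],[0,0,0.95],[0,0,0.95],[0,0,0.95],[0.05,0.7,0.2],[0.05,0.75,0],[0.05,0.75,0],[0.05,0.75,0],[0.05,0.75,0],[0.05,0.75,0],[0.05,0.75,0],[0.05,0.75,0],[0.04,0.75,0],[0.05,0.75,0],[0.05,0.74,0],[0,0,0],[0,0,0]], "jaw": [0,0,0,0,0,0,0,0,0,0,0,0,0,0,0,0,0,0]}}

```text
time: 4.9
tool_pos: [553.8, 28.6, 298.7]
tcp_rot: [-179.8, -35.1, -2.4]
ft_force: [-0.0, -0.3, -0.8]
finger_gap: 11.5
grip_force: 58.5
```

```bash
cat >> h.py <<'E'
from scipy.spatial.transform import Rotation as Ro
def pose(r,L=120.7):
    q=r.sense();R=Ro.from_euler("xyz",q["tcp_rot"],degrees=True).as_matrix()
    p=np.array(q["tool_pos"]);print("t",q["time"],"tcp",p.round(1),"rpy",q["tcp_rot"].round(2),"z",R[:,2].round(3),"tip",(p+L*R[:,2]).round(1),"F",q["ft_force"].round(1),"gap",round(q["finger_gap"],1));return p,R
E
python3 - <<'E'
from h import *
from bench import r
p,R=pose(r)
tip=p+120.7*R[:,2]
for n in("scene","top"):
    S=r.snapshot(n);pickle.dump(S,open(n+"1.pkl","wb"));print(n,proj(S,tip))
s,t=load("scene1"),load("top1")
f=lambda im,x,y,w,h,k:cv2.resize(im["color"][y:y+h,x:x+w,::-1],None,fx=k,fy=k,interpolation=cv2.INTER_CUBIC)
cv2.imwrite("pics/g2.png",np.hstack([f(s,205,120,80,100,5),f(t,245,110,80,100,5)]))
E
```

```text
t 4.9 tcp [553.8  28.6 298.7] rpy [-179.84  -35.07   -2.36] z [ 0.574 -0.021 -0.818] tip [623.1  26.  200. ] F [-0.  -0.3 -0.8] gap 11.5
scene [244.29682091 156.44047581]
top [282.21222019 171.02399393]
```

View pics/g2.png

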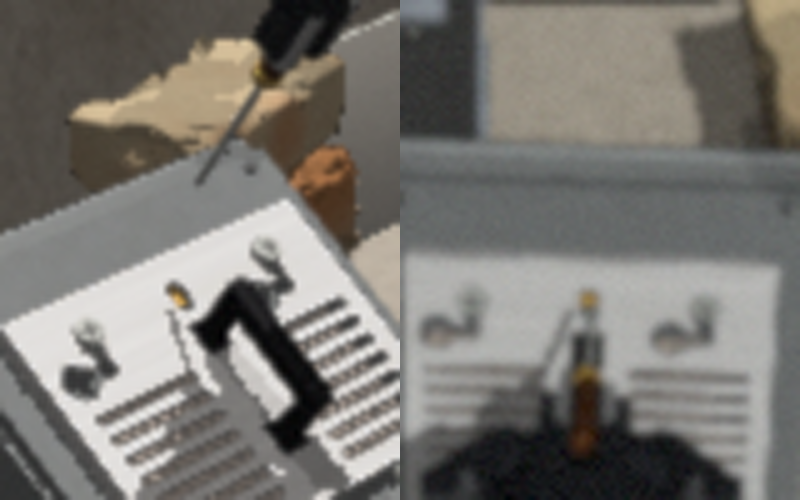

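Tip at scene px (244.3,156.2) matches the predicted (244.3,156.4), and in the top view it lines up with the hole at (282.5,170). Approaching.

Call:
{"name": "apply_moves", "arguments": {"angular": [[0,0,0],[0,0,0],[0,0,0],[0,0,0]], "travel": [[0.09,0.025,-0.5],[0,0,-0.5],[0,0,-0.03],[0,0,0]], "jaw": [0,0,0,0]}}

```text
time: 5.5
tool_pos: [557.8, 29.1, 257.9]
tcp_rot: [-179.8, -35.1, -2.5]
ft_force: [-1.2, 0.1, -0.3]
finger_gap: 11.9
grip_force: 58.5
```

Run:
```python
from h import *
from bench import r
p,R=pose(r);tip=p+120.7*R[:,2];H=np.array([638.2,26.5,142.5]);d=R[:,2]
e=H-tip;print("along",e@d,"lateral",(e-(e@d)*d).round(1))
s=r.snapshot("scene");t=r.snapshot("top");print(proj(s,tip))
f=lambda im,x,y,w,h,k:cv2.resize(im["color"][y:y+h,x:x+w,::-1],None,fx=k,fy=k,interpolation=cv2.INTER_CUBIC)
cv2.imwrite("pics/g3.png",np.hstack([f(s,220,150,40,50,10),f(t,262,140,40,50,10)]))
```

```text
t 5.5 tcp [557.8  29.1 257.9] rpy [-179.82  -35.1    -2.46] z [ 0.575 -0.022 -0.818] tip [627.1  26.5 159.1] F [-1.2  0.1 -0.3] gap 11.9
along 19.96217287467142 lateral [-0.4  0.5 -0.3]
[243.45538613 172.55073689]
```

View pics/g3.png

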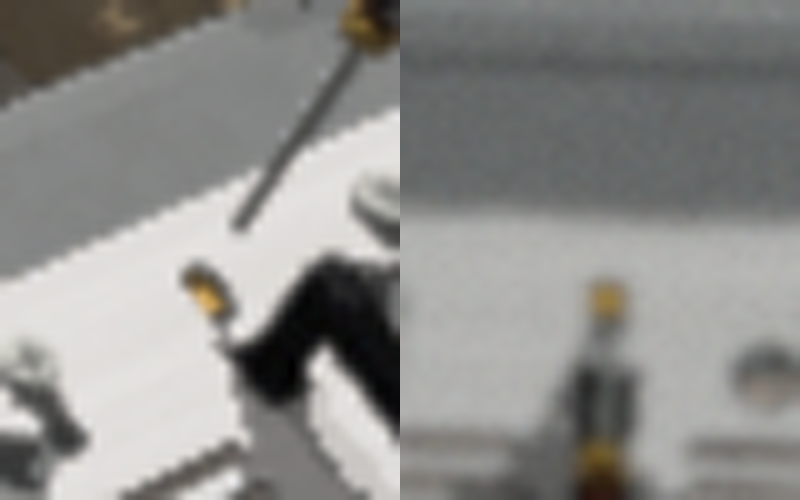

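Rod points to the upper-middle part of the hole, which is the intended entry point. Inserting.

Call:
{"name": "apply_moves", "arguments": {"angular": [[0,0,0],[0,0,0],[0,0,0],[0,0,0],[0,0,0]], "travel": [[0.11,0,-0.16],[0.11,0,-0.16],[0.1,0,-0.14],[0,0,0],[0,0,0]], "jaw": [0,0,0,0,0]}}

```text
time: 6.22
tool_pos: [570.3, 29.7, 238.6]
tcp_rot: [-179.8, -35.0, -2.4]
ft_force: [-0.0, -0.3, -0.0]
finger_gap: 11.4
grip_force: 58.5
```

Run:
```python
from h import *
from bench import r
p,R=pose(r);tip=p+120.7*R[:,2];H=np.array([638.2,26.5,142.5]);d=R[:,2]
e=H-tip;print("along",e@d,"lateral",(e-(e@d)*d).round(1))
```

```text
t 6.225 tcp [570.3  29.7 238.6] rpy [-179.82  -35.04   -2.4 ] z [ 0.574 -0.021 -0.819] tip [639.6  27.2 139.7] F [-0.  -0.3 -0. ] gap 11.4
along -3.0310224440650524 lateral [ 0.4 -0.7  0.3]
```

Call:
{"name": "apply_moves", "arguments": {"angular": [[0,0,0],[0,0,0],[0,0,0],[0,0,0]], "travel": [[0.03,0,-0.04],[0.028,-0.01,-0.04],[0,0,0],[0,0,0]], "jaw": [0,0,0,0]}}

```text
time: 6.72
tool_pos: [572.8, 29.3, 235.8]
tcp_rot: [-179.8, -35.1, -2.4]
ft_force: [-1.8, 1.9, 2.4]
finger_gap: 11.6
grip_force: 58.8
```

Call:
{"name": "apply_moves", "arguments": {"angular": [[0,0,0],[0,0,0],[0,0,0],[0,0,0]], "travel": [[0.028,0,-0.04],[0.028,0,-0.04],[0,0,0],[0,0,0]], "jaw": [0,0,0,0]}}

```text
time: 7.22
tool_pos: [575.0, 29.2, 232.4]
tcp_rot: [-179.8, -35.1, -2.4]
ft_force: [-1.4, -0.0, 3.0]
finger_gap: 11.5
grip_force: 58.8
```

Call:
{"name": "apply_moves", "arguments": {"angular": [[0,0,0],[0,0,0],[0,0,0]], "travel": [[0.022,0,-0.033],[0,0,0],[0,0,0]], "jaw": [0,0,0]}}

```text
time: 7.6
tool_pos: [575.7, 29.3, 230.9]
tcp_rot: [-179.8, -35.1, -2.4]
ft_force: [-1.2, 0.1, 2.6]
finger_gap: 11.3
grip_force: 58.8
```

Run:
```python
from h import *
from bench import r
p,R=pose(r)
S=r.snapshot("scene");a=load("scene1")["color"];b=S["color"]
g=lambda i:cv2.cvtColor(i,cv2.COLOR_RGB2GRAY).astype(np.float32)
for n,(x,y,w,h) in dict(leftkey=(212,178,22,22),lowleft=(222,200,30,36),edge=(200,180,14,14),tin=(350,205,40,30)).items():
    print(n,cv2.phaseCorrelate(g(a)[y:y+h,x:x+w],g(b)[y:y+h,x:x+w],cv2.createHanningWindow((w,h),cv2.CV_32F)))
H=np.array([598.3,80,113]);print("6mm up =",proj(S,H+6*np.array([.818,-.036,.574]))-proj(S,H))
```

```text
t 7.6 tcp [575.7  29.3 230.9] rpy [-179.82  -35.05   -2.41] z [ 0.574 -0.021 -0.819] tip [645.   26.7 132.1] F [-1.2  0.1  2.6] gap 11.3
leftkey ((-0.7899018654993117, -1.1207392966094236), 0.7636025415526496)
lowleft ((-1.5793058064880832, -1.7933496918960259), 0.7321217704702306)
edge ((-0.17324627834964001, -0.1337313224908847), 1.0803342310587565)
tin ((0.04704082789504582, -0.014809357798451828), 1.0003974032402039)
6mm up = [-1.59974329 -2.1224282 ]
```

The cover images shifted by about (-1.6,-1.8) px against the predicted (-1.6,-2.1) for 6 mm, so the latch has tripped. Withdrawing and going back to the block.

Call:
{"name": "apply_moves", "arguments": {"angular": [[0,0,0],[0,0,0],[0,0,0],[0,0,0],[0,0,0],[0,0,0],[0.02,0.55,0],[0.02,0.55,0],[0.02,0.55,0],[0.02,0.55,0],[0.02,0.55,0],[0.02,0.55,0],[0.02,0.55,0],[0.02,0.53,0],[0,0,0],[0,0,0],[0,0,0],[0,0,0]], "travel": [[-0.25,0.01,0.36],[-0.4,0.01,0.57],[-0.4,0.01,0.57],[0,-0.75,0],[0,-0.75,0],[0,-0.75,0],[0,-0.75,0],[0,-0.75,0],[0,-0.75,0],[0,-0.75,0],[0,-0.75,0],[0,-0.75,0],[0,-0.75,0],[-0.02,-0.75,0],[0,0,-0.5],[0,0,-0.6],[0,0,-0.4],[0,0,0]], "jaw": [0,0,0,0,0,0,0,0,0,0,0,0,0,0,0,0,0,0]}}

```text
time: 9.9
tool_pos: [531.9, -298.2, 228.6]
tcp_rot: [-179.9, 0.2, -2.3]
ft_force: [0.1, -0.0, 0.8]
finger_gap: 11.1
grip_force: 58.5
```

Run:
```python
from h import *
from bench import r
p,R=pose(r);tip=p+120.7*R[:,2]
s=r.snapshot("scene");t=r.snapshot("top");print(proj(s,tip),proj(s,[533.,-299.4,80]),proj(t,tip))
f=lambda im,x,y,w,h,k:cv2.resize(im["color"][y:y+h,x:x+w,::-1],None,fx=k,fy=k,interpolation=cv2.INTER_CUBIC)
cv2.imwrite("pics/g4.png",np.hstack([f(s,332,135,40,60,10),f(t,390,180,40,60,10)]))
```

```text
t 9.9 tcp [ 531.9 -298.2  228.6] rpy [-1.7987e+02  1.7000e-01 -2.3300e+00] z [-0.003  0.002 -1.   ] tip [ 531.5 -297.9  107.9] F [ 0.1 -0.   0.8] gap 11.1
[353.88142698 158.61846853] [352.75030665 167.69286828] [415.9077629  213.02036775]
```

View pics/g4.png

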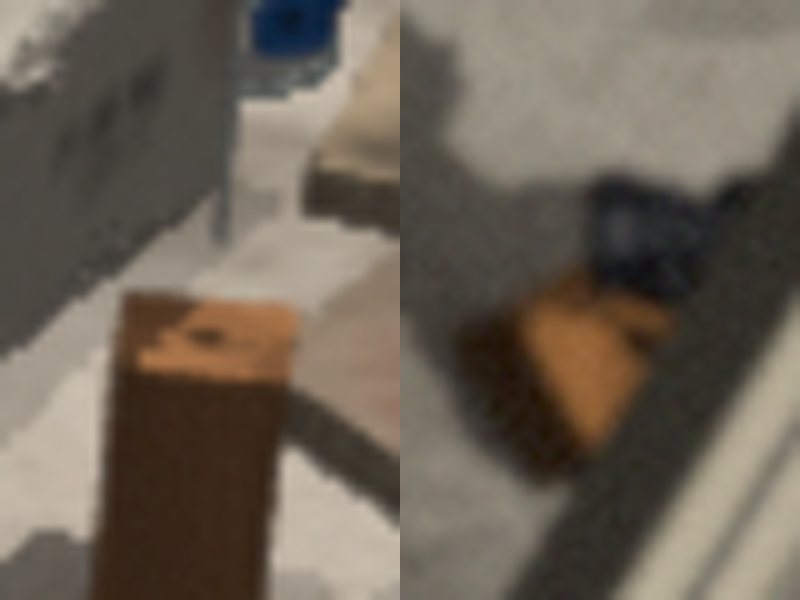

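Tip at scene px (353.5,159.0), straight above the hole at (352.2,168.2) within about 1 mm once the height difference is allowed for. Lowering.

Call:
{"name": "apply_moves", "arguments": {"angular": [[0,-0.02,0],[0,0,0],[0,0,0],[0,0,0]], "travel": [[0.025,0,-0.4],[0,0,-0.4],[0,0,-0.25],[0,0,0]], "jaw": [0,0,0,0]}}

```text
time: 10.5
tool_pos: [533.1, -299.0, 187.1]
tcp_rot: [-179.9, -0.0, -2.4]
ft_force: [-0.7, 0.1, -0.3]
finger_gap: 11.5
grip_force: 58.9
```

Call:
{"name": "apply_moves", "arguments": {"angular": [[0,0,0],[0,0,0],[0,0,0],[0,0,0],[0,0,0]], "travel": [[0,0,-0.4],[0,0,-0.5],[0,0,-0.5],[0,0,-0.12],[0,0,0]], "jaw": [0,0,0,0,0]}}

```text
time: 11.12
tool_pos: [533.8, -299.5, 127.5]
tcp_rot: [-180.0, -0.1, -2.4]
ft_force: [0.3, -0.1, -0.8]
finger_gap: 11.5
grip_force: 58.7
```

Call:
{"name": "apply_moves", "arguments": {"angular": [[0,0,0],[0,0,0],[0,0,0],[0,0,0],[0,0,0],[0,0,0]], "travel": [[0,0,-0.04],[0,0,0],[0,0,0],[0,0,0],[0,0,0],[0,0,0]], "jaw": [0,0,0.25,0.4,0.6,0.7]}}

```text
time: 11.88
tool_pos: [534.0, -299.6, 126.7]
tcp_rot: [180.0, -0.2, -2.4]
ft_force: [0.0, 0.3, -0.7]
finger_gap: 59.3
grip_force: 0.0
```

Call:
{"name": "apply_moves", "arguments": {"angular": [[0,0,0],[0,0,0],[0,0,0],[0,0,0],[0,0,0]], "travel": [[0,0,0.5],[0,0,0.9],[0,0,0.9],[0,0.6,0.9],[0,0.9,0.9]], "jaw": [0.8,1,1,1,1]}}

```text
time: 12.5
tool_pos: [533.9, -239.7, 293.5]
tcp_rot: [180.0, -0.3, -2.4]
ft_force: [1.3, 0.1, 0.4]
finger_gap: 85.2
grip_force: 0.0
```

Run:
```python
from h import *
from bench import r
p,R=pose(r);s=r.snapshot("scene");t=r.snapshot("top");pickle.dump(s,open("scene2.pkl","wb"));pickle.dump(t,open("top2.pkl","wb"))
# pick seated? compare handle patch with start image
a=load("scene")["color"].astype(int);b=s["color"].astype(int);x,y,w,h=335,140,35,65
print(abs(a-b)[y:y+h,x:x+w].mean(), [ (i[y:y+h,x:x+w].sum(2)<110).nonzero()[0].min() for i in(a,b)])
# cover quad now
hs=cv2.cvtColor(s["color"],cv2.COLOR_RGB2HSV)
m=cv2.morphologyEx(cv2.inRange(hs,(0,0,195),(180,16,255)),cv2.MORPH_CLOSE,np.ones((3,3)))
print(quad(hull(m,(195,150,104,90))).round(1).tolist())
ht=cv2.cvtColor(t["color"],cv2.COLOR_RGB2HSV)
m=cv2.morphologyEx(cv2.inRange(ht,(0,0,125),(180,60,255)),cv2.MORPH_CLOSE,np.ones((3,3)))
print(quad(hull(m,(240,150,84,65))).round(1).tolist())
# handle bar: black in top view (start image) between cover
for n,b,img in(("s",(240,170,45,52),s),("t",(272,172,20,42),t)):
    x,y,w,h=b;k=(img["color"][y:y+h,x:x+w].max(2)<45).astype(np.uint8)
    c=max(cv2.findContours(k,cv2.RETR_EXTERNAL,cv2.CHAIN_APPROX_NONE)[0],key=cv2.contourArea)
    rr=cv2.minAreaRect(c);print(n,np.add(rr[0],(x,y)),rr[1:],cv2.boundingRect(c))
x=np.array([.818,-.036,.574]);nn=np.array([-.573,.025,.819])
Hc=np.array([598.3,27.8,113])+(-5+6)*x+33*nn;print("handle pred",Hc)
for e in(-35,0,35):print(proj(s,Hc+e*x+7*nn),proj(t,Hc+e*x+7*nn))
f=lambda im,x,y,w,h,k:cv2.resize(im["color"][y:y+h,x:x+w,::-1],None,fx=k,fy=k,interpolation=cv2.INTER_CUBIC)
cv2.imwrite("pics/g5.png",np.hstack([f(s,200,130,80*2,120,5)[:,:500],f(t,252,150,60,120,5)]))
```

```text
t 12.5 tcp [ 533.9 -239.7  293.5] rpy [179.95  -0.25  -2.44] z [ 0.004 -0.001 -1.   ] tip [ 534.4 -239.8  172.8] F [1.3 0.1 0.4] gap 85.2
3.096996336996337 [np.int64(8), np.int64(8)]
[[264.1, 155.7], [284.6, 208.0], [240.5, 233.1], [203.5, 182.3]]
[[327.0, 159.5], [297.9, 213.3], [245.0, 212.1], [245.0, 157.5]]
s [256.49461365 190.63554573] ((32.88016891479492, 14.194404602050781), 53.61564636230469) (3, 4, 26, 34)
t [281.5 191. ] ((30.0, 3.0), 90.0) (8, 4, 4, 31)
handle pred [580.209  28.589 140.601]
[269.19041775 197.16898864] [281.39370584 207.56225179]
[259.7042816  184.87103058] [281.63892081 194.63326992]
[250.32825577 172.71582107] [281.89099549 181.34260922]
```

View pics/g5.png

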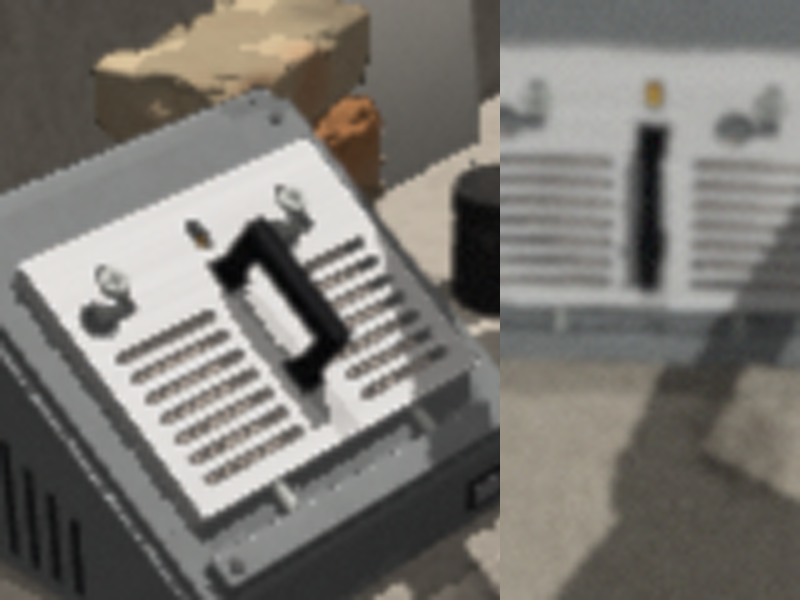

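The pick is seated (its handle top is in the same row as at the start). The cover has risen about 6 mm and the pins show below it. Handle centre is about (580,29,141). Going to the handle.

Call:
{"name": "apply_moves", "arguments": {"angular": [[-0.02,-0.55,0],[-0.02,-0.55,0],[-0.02,-0.55,0],[-0.02,-0.55,0],[-0.02,-0.55,0],[-0.02,-0.55,0],[-0.02,-0.55,0],[-0.02,-0.5,0],[0,0,0],[0,0,0],[0,0,0],[0,0,0],[0,0,0]], "travel": [[0,0.75,0],[0,0.75,0],[0,0.75,0],[0,0.75,0],[0,0.75,0],[0,0.75,0],[0,0.75,0],[0,0.75,0],[0,0.74,0],[0.07,0,-0.8],[0.07,0,-0.8],[0.07,0,-0.8],[0,0,0]], "jaw": [1,1,1,1,1,1,1,1,1,0.6,0.6,0.6,0.6]}}

```text
time: 14.22
tool_pos: [540.6, 29.9, 191.5]
tcp_rot: [-179.8, -34.7, -2.4]
ft_force: [0.4, 0.5, 0.5]
finger_gap: 51.2
grip_force: 0.0
```

Run:
```python
from h import *
from bench import r
p,R=pose(r,6);d=R[:,2];e=np.array([580.2,28.6,140.6])-(p+6*d);print(e.round(1),e@d,(e-(e@d)*d).round(1), (e/40).round(3))
```

```text
t 14.225 tcp [540.6  29.9 191.5] rpy [-179.84  -34.66   -2.39] z [ 0.568 -0.021 -0.823] tip [544.   29.8 186.6] F [0.4 0.5 0.5] gap 51.2
[ 36.2  -1.2 -46. ] 58.4086336655392 [3.  0.  2.1] [ 0.905 -0.03  -1.149]
```

Call:
{"name": "apply_moves", "arguments": {"angular": [[0,-0.02,0],[0,0,0],[0,0,0],[0,0,0],[0,0,0],[0,0,0],[0,0,0],[0,0,0],[0,0,0]], "travel": [[0.29,-0.01,-0.41],[0.29,-0.01,-0.41],[0.28,-0.01,-0.4],[0,0,0],[0,0,0],[0,0,0],[0,0,0],[0,0,0],[0,0,0]], "jaw": [0.6,0.6,0.6,0.6,0.3,0.1,0,0,0], "force": 60}}

```text
time: 15.35
tool_pos: [577.6, 29.0, 147.4]
tcp_rot: [-179.8, -35.3, -2.4]
ft_force: [-3.3, 1.4, 6.0]
finger_gap: 11.0
grip_force: 59.0
```

Call:
{"name": "apply_moves", "arguments": {"angular": [[0,0,0],[0,0,0],[0,0,0]], "travel": [[0.041,-0.002,0.029],[0.041,-0.002,0.029],[0,0,0]], "jaw": [0,0,0]}}

```text
time: 15.72
tool_pos: [578.9, 29.0, 147.6]
tcp_rot: [-179.8, -35.0, -2.4]
ft_force: [-20.0, 1.3, 13.3]
finger_gap: 10.7
grip_force: 61.2
```

Call:
{"name": "apply_moves", "arguments": {"angular": [[0,0,0],[0,0,0],[0,0,0]], "travel": [[0.041,-0.002,0.029],[0,0,0],[0,0,0]], "jaw": [0,0,0]}}

```text
time: 16.1
tool_pos: [580.6, 28.9, 148.8]
tcp_rot: [-179.8, -35.0, -2.4]
ft_force: [-18.5, 2.8, 12.6]
finger_gap: 10.8
grip_force: 61.1
```

Call:
{"name": "apply_moves", "arguments": {"angular": [[0,0,0],[0,0,0],[0,0,0]], "travel": [[0.041,-0.002,0.029],[0,0,0],[0,0,0]], "jaw": [0,0,0]}}

```text
time: 16.48
tool_pos: [582.2, 28.8, 150.0]
tcp_rot: [-179.8, -35.0, -2.4]
ft_force: [-17.8, 2.2, 11.9]
finger_gap: 11.0
grip_force: 61.0
```

Call:
{"name": "apply_moves", "arguments": {"angular": [[0,0,0],[0,0,0],[0,0,0]], "travel": [[-0.021,0.001,0.031],[0,0,0],[0,0,0]], "jaw": [0,0,0]}}

```text
time: 16.85
tool_pos: [582.1, 28.7, 151.0]
tcp_rot: [-179.8, -35.1, -2.4]
ft_force: [-2.1, 0.8, -1.0]
finger_gap: 11.3
grip_force: 58.4
```

Call:
{"name": "apply_moves", "arguments": {"angular": [[0,0,0],[0,0,0],[0,0,0]], "travel": [[0.041,-0.002,0.029],[0,0,0],[0,0,0]], "jaw": [0,0,0]}}

```text
time: 17.23
tool_pos: [584.2, 28.5, 152.8]
tcp_rot: [-179.8, -35.1, -2.4]
ft_force: [0.2, 1.9, -1.5]
finger_gap: 11.1
grip_force: 58.3
```

Call:
{"name": "apply_moves", "arguments": {"angular": [[0,0,0],[0,0,0]], "travel": [[0.031,-0.001,0.022],[0,0,0]], "jaw": [0,0]}}

```text
time: 17.48
tool_pos: [585.5, 28.4, 153.8]
tcp_rot: [-179.8, -35.2, -2.4]
ft_force: [-0.0, 1.2, -1.7]
finger_gap: 11.0
grip_force: 58.4
```

Call:
{"name": "apply_moves", "arguments": {"angular": [[0,0,0],[0,0,0]], "travel": [[0.031,-0.001,0.022],[0,0,0]], "jaw": [0,0]}}

```text
time: 17.73
tool_pos: [586.8, 28.3, 154.7]
tcp_rot: [-179.8, -35.2, -2.4]
ft_force: [0.3, 0.4, -2.8]
finger_gap: 11.0
grip_force: 58.4
```

Call:
{"name": "apply_moves", "arguments": {"angular": [[0,0,0],[0,0,0]], "travel": [[0.031,-0.001,0.022],[0,0,0]], "jaw": [0,0]}}

```text
time: 17.98
tool_pos: [588.0, 28.3, 155.6]
tcp_rot: [-179.8, -35.2, -2.4]
ft_force: [-1.0, -0.6, -2.5]
finger_gap: 11.2
grip_force: 58.4
```

Call:
{"name": "apply_moves", "arguments": {"angular": [[0,0,0],[0,0,0]], "travel": [[0.025,-0.001,0.017],[0,0,0]], "jaw": [0,0]}}

```text
time: 18.23
tool_pos: [588.8, 28.4, 156.1]
tcp_rot: [-179.8, -35.1, -2.4]
ft_force: [-3.2, -0.4, -0.1]
finger_gap: 10.8
grip_force: 58.7
```

Call:
{"name": "apply_moves", "arguments": {"angular": [[0,0,0],[0,0,0]], "travel": [[0.025,-0.001,0.017],[0,0,0]], "jaw": [0,0]}}

```text
time: 18.48
tool_pos: [589.2, 28.3, 155.9]
tcp_rot: [-179.8, -35.0, -2.4]
ft_force: [-4.6, 0.4, -1.7]
finger_gap: 11.1
grip_force: 58.8
```

Call:
{"name": "apply_moves", "arguments": {"angular": [[0,0,0],[0,0,0]], "travel": [[0.025,-0.001,0.017],[0,0,0]], "jaw": [0,0]}}

```text
time: 18.73
tool_pos: [589.6, 28.4, 155.8]
tcp_rot: [-179.8, -34.9, -2.4]
ft_force: [-6.9, -1.3, -3.0]
finger_gap: 11.0
grip_force: 58.8
```

Stop felt (about 8 N, no further travel). Backing off 1 mm from contact and shifting right.

Call:
{"name": "apply_moves", "arguments": {"angular": [[0,0,0],[0,0,0],[0,0,0]], "travel": [[-0.055,0.002,-0.038],[0,0,0],[0,0,0]], "jaw": [0,0,0]}}

```text
time: 19.1
tool_pos: [588.7, 28.4, 156.1]
tcp_rot: [-179.8, -35.1, -2.4]
ft_force: [-2.5, 0.5, -2.2]
finger_gap: 10.7
grip_force: 58.6
```

Call:
{"name": "apply_moves", "arguments": {"angular": [[0,0,0],[0,0,0],[0,0,0]], "travel": [[-0.005,-0.1,0],[-0.005,-0.1,0],[0,0,0]], "jaw": [0,0,0]}}

```text
time: 19.48
tool_pos: [588.5, 19.8, 156.3]
tcp_rot: [-179.8, -35.2, -2.4]
ft_force: [-0.4, 0.1, -2.9]
finger_gap: 10.9
grip_force: 58.5
```

Call:
{"name": "apply_moves", "arguments": {"angular": [[0,0,0],[0,0,0],[0,0,0],[0,0,0]], "travel": [[-0.005,-0.11,0],[-0.005,-0.1,0],[0,0,0],[0,0,0]], "jaw": [0,0,0,0]}}

```text
time: 19.98
tool_pos: [588.1, 11.7, 156.3]
tcp_rot: [-179.8, -35.2, -2.4]
ft_force: [-0.5, -1.2, -0.5]
finger_gap: 10.8
grip_force: 58.9
```

Run:
```python
from h import *
from bench import r
p,R=pose(r)
S=r.snapshot("scene")
cv2.imwrite("pics/k1.png",cv2.resize(S["color"][140:215,190:290,::-1],None,fx=8,fy=8,interpolation=cv2.INTER_CUBIC))
```

```text
t 19.975 tcp [588.1  11.7 156.3] rpy [-179.83  -35.18   -2.42] z [ 0.576 -0.021 -0.817] tip [657.6   9.1  57.7] F [-0.5 -1.2 -0.5] gap 10.8
```

View pics/k1.png

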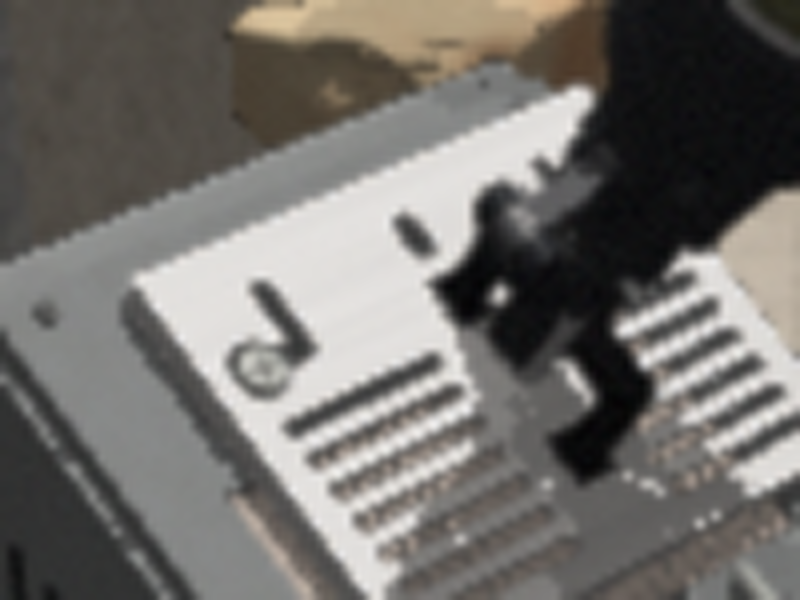

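The screw head sits centred in the round hole at crop (263,368). Pulling off gently.

Call:
{"name": "apply_moves", "arguments": {"angular": [[0,0,0],[0,0,0],[0,0,0],[0,0,0]], "travel": [[-0.043,0.002,0.061],[-0.043,0.002,0.061],[0,0,0],[0,0,0]], "jaw": [0,0,0,0]}}

```text
time: 20.52
tool_pos: [584.3, 12.2, 160.7]
tcp_rot: [-179.8, -35.1, -2.4]
ft_force: [-0.6, -0.3, -2.2]
finger_gap: 10.9
grip_force: 58.5
```

Call:
{"name": "apply_moves", "arguments": {"angular": [[0,0,0],[0,0,0],[0,0,0],[0,0,0],[0.02,0.5,0],[0.02,0.5,0],[0.02,0.5,0],[0.02,0.5,0],[0.02,0.5,0],[0.02,0.5,0],[0.02,0.5,0],[0.02,0.5,0],[0,0.39,0],[0,0,0],[0,0,0],[0,0,0]], "travel": [[-0.3,0.01,0.43],[-0.56,0.02,0.79],[-0.3,0,0.6],[-0.4,0,0.6],[-0.18,0.7,0],[-0.18,0.79,0],[-0.18,0.79,0],[-0.18,0.8,0],[-0.18,0.8,0],[-0.18,0.8,0],[-0.18,0.8,0],[-0.18,0.8,0],[-0.18,0.8,0],[-0.18,0.8,0],[0,0,0],[0,0,0]], "jaw": [0,0,0,0,0,0,0,0,0,0,0,0,0,0,0,0]}}

```text
time: 22.52
tool_pos: [450.1, 328.3, 257.4]
tcp_rot: [180.0, -0.0, -2.4]
ft_force: [0.7, -0.2, -3.2]
finger_gap: 10.8
grip_force: 59.1
```

Run:
```python
from h import *
from bench import r
p,R=pose(r)
S=r.snapshot("scene");t=r.snapshot("top")
hs=cv2.cvtColor(load("top2")["color"],cv2.COLOR_RGB2HSV)
print("tray corners proj", [proj(t,[454+a*118,329+b*171,24]).round() .tolist() for a in(-1,1) for b in(-1,1)])
cv2.imwrite("pics/k2.png",np.hstack([cv2.resize(S["color"][:,:420,::-1],(400,400)),cv2.resize(t["color"][120:320,80:280,::-1],(400,400))]))
```

```text
t 22.525 tcp [450.1 328.3 257.4] rpy [179.97  -0.    -2.35] z [ 0.    -0.001 -1.   ] tip [450.1 328.3 136.7] F [ 0.7 -0.2 -3.2] gap 10.8
tray corners proj [[233.0, 295.0], [100.0, 297.0], [233.0, 203.0], [102.0, 205.0]]
```

View pics/k2.png

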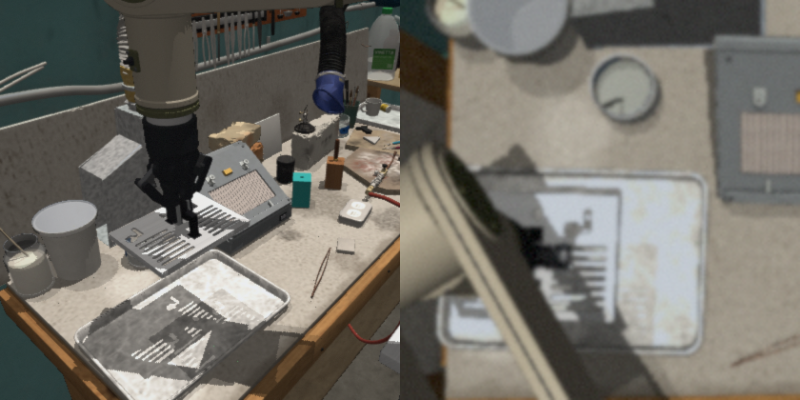

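The cover is off and level above the tray, and the tray edges in the top view (right 233, back 206, front 296) match my centre. Lowering.

Call:
{"name": "apply_moves", "arguments": {"angular": [[0,0,0],[0,0,0],[0,0,0],[0,0,0],[0,0,0],[0,0,0],[0,0,0],[0,0,0]], "travel": [[0,0,-0.7],[0,0,-0.9],[0,0,-0.9],[0,0,-0.9],[0,0,-0.8],[0,0,-0.5],[0,0,-0.2],[0,0,0]], "jaw": [0,0,0,0,0,0,0,0]}}

```text
time: 23.62
tool_pos: [450.3, 328.5, 62.0]
tcp_rot: [-180.0, -0.0, -2.4]
ft_force: [-0.6, -0.3, -2.4]
finger_gap: 11.1
grip_force: 59.0
```

Call:
{"name": "apply_moves", "arguments": {"angular": [[0,0,0],[0,0,0],[0,0,0]], "travel": [[0,0,-0.05],[0,0,-0.05],[0,0,0]], "jaw": [0,0,0]}}

```text
time: 24.0
tool_pos: [450.2, 328.6, 58.0]
tcp_rot: [-180.0, -0.0, -2.4]
ft_force: [-0.0, 1.1, -2.0]
finger_gap: 11.0
grip_force: 59.0
```

Call:
{"name": "apply_moves", "arguments": {"angular": [[0,0,0],[0,0,0],[0,0,0]], "travel": [[0,0,-0.05],[0,0,-0.05],[0,0,0]], "jaw": [0,0,0]}}

```text
time: 24.38
tool_pos: [449.8, 328.4, 53.3]
tcp_rot: [180.0, 0.0, -2.4]
ft_force: [-0.1, 0.1, -2.0]
finger_gap: 10.7
grip_force: 59.1
```

Call:
{"name": "apply_moves", "arguments": {"angular": [[0,0,0],[0,0,0],[0,0,0]], "travel": [[0,0,-0.025],[0,0,-0.025],[0,0,0]], "jaw": [0,0,0]}}

```text
time: 24.75
tool_pos: [449.9, 328.5, 51.5]
tcp_rot: [180.0, 0.0, -2.4]
ft_force: [-0.2, 0.2, -2.7]
finger_gap: 10.7
grip_force: 59.0
```

Call:
{"name": "apply_moves", "arguments": {"angular": [[0,0,0],[0,0,0],[0,0,0]], "travel": [[0,0,-0.025],[0,0,-0.025],[0,0,0]], "jaw": [0,0,0]}}

```text
time: 25.12
tool_pos: [450.4, 328.6, 50.6]
tcp_rot: [-180.0, -0.0, -2.4]
ft_force: [-1.8, -3.0, 5.1]
finger_gap: 11.1
grip_force: 60.2
```

Call:
{"name": "apply_moves", "arguments": {"angular": [[0,0,0],[0,0,0],[0,0,0],[0,0,0],[0,0,0],[0,0,0],[0,0,0],[0,0,0],[0,0,0],[0,0,0],[0,0,0]], "travel": [[0,0,0.01],[0,0,0],[0,0,0],[0,0,0.3],[0,0,0.6],[0,0,0.9],[0,0,0.9],[0,0,0.9],[0,-0.8,0.9],[0,-0.8,0.6],[0,0,0]], "jaw": [0.2,0.4,0.6,0.6,0.6,0.6,0.6,0.6,0.6,0.6,0.6]}}

```text
time: 26.5
tool_pos: [451.5, 263.6, 257.9]
tcp_rot: [-179.9, -0.3, -2.5]
ft_force: [-0.6, 0.6, -0.1]
finger_gap: 51.2
grip_force: 0.0
```

Run:
```python
from h import *
from bench import r
p,R=pose(r)
S=r.snapshot("scene")
cv2.imwrite("pics/k3.png",cv2.resize(S["color"][:,:,::-1],(800,600)))
```

```text
t 26.5 tcp [451.5 263.6 257.9] rpy [-179.87   -0.31   -2.5 ] z [ 0.005  0.002 -1.   ] tip [452.2 263.9 137.2] F [-0.6  0.6 -0.1] gap 51.2
```

View pics/k3.png

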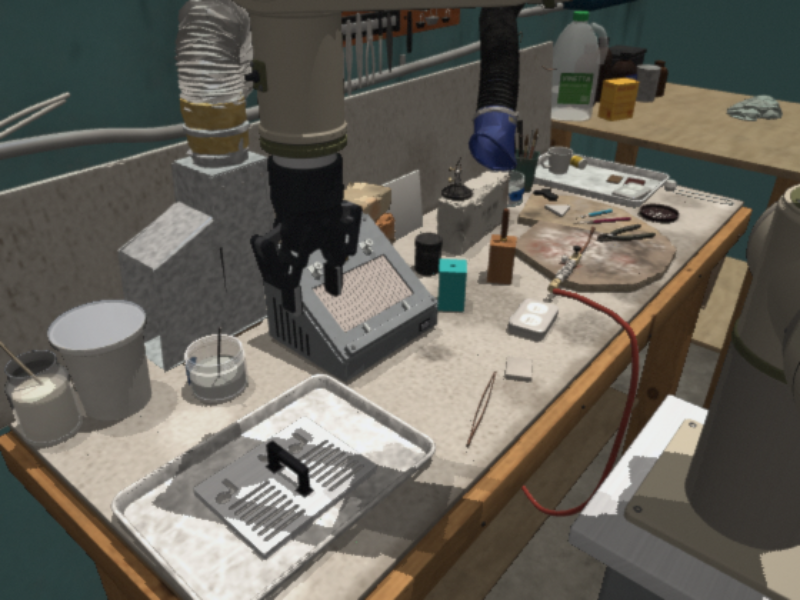

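The cover lies flat, handle up, on the tray floor at (288,490). The pick stands in its block at (502,250), and the jars and tin haven't moved. Handing in.

```bash
python3 -c "
from bench import r
print(r.hand_in())"
```

```text
the job is handed in; nothing more can be done
None
```

The job is handed in at about 27 s: latch tripped, pick back in its block, cover off without forcing and flat, handle up, in the tray, jars and tin untouched (no verdict came back).

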